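Brake lever check on a rebuilt master cylinder

TASK

The brake master cylinder on the clip-on handlebar has new seals and a plugged outlet. Check its lever by pressing with the outside of the fingers: first press it in towards the grip until it comes up firm, take the fingers off so that it springs fully out and the seals settle, then press it in again until it is firm against its stop, short of the grip, and finish while still holding it pressed there so that I can measure the gap. Never take the lever between the fingers or force it, keep off the grip and the rest of the handlebar, and leave the metal cap and tools lying round it where they are.

Things in the scene. Friction and masses are not known exactly. Their poses are not given: they have to be found in the camera images.
- stand: bench stand, cannot be moved: grey steel plate 150 x 190 x 12 mm with an upright 51 mm tube to z = 156 mm; it stands level on the bench in varying place and yaw. Origin on the tube's axis at bench height, z up. The handlebar runs level along this body's -y, its axis 105 mm above the bench; the lever lies on the -x side of it
- clip_on: the fixed handlebar, same origin and axes as the stand: silver clamp ring, 22 mm tube, black ribbed rubber grip 33 mm thick from y = -140 to -267 mm with a 46 mm flange at its inner end, silver end weight to y = -296 mm; black master cylinder and reservoir from y = -45 to -125 mm, x = -60 to +20 mm, up to 147 mm above the bench
- grip_middle (a point): middle of the rubber grip, on its axis, 105 mm above the bench
- lever_blade: straight blade of the silver brake lever, 100 x 10 x 17 mm high, its middle 105 mm above the bench, free below. Origin: centre of its flat outer face, away from the grip, where it is to be pressed. x points level through the blade to the grip (pressing direction), y along the blade to the pivot; turns with the lever. Curved tip with ball end at y = -72 mm; upright pivot at x = +32, y = +107 mm
- brake_lever (a joint): angle of the lever in rad: 0 = fully out at rest, grows as it is pressed in, firm stop at 0.28, where the blade's middle has moved about 31 mm and the lever is still 20 to 35 mm short of the grip. The return spring alone needs 1.5 to 3 N at the blade's middle; on the stop it gives no further, and a firm press is about 8 to 20 N. Let go, it springs back to 0 by itself within 1 s
- piston_cap: loose round metal cap with a brown top, 39 mm across, 34 mm high, standing on the bench on the lever's side of the stand; origin at the centre of its underside
- stubby_driver: loose short green screwdriver, 34 x 85 x 34 mm, lying on the bench; origin at the centre of its underside
- spanner: loose small steel spanner, 132 x 21 x 8 mm, lying on the bench under the grip; origin at the centre of its underside

How it is judged:
By the outcome, as a careful person would: the job done as asked, in the order asked, and still so for the second after the job is handed in, while the arm keeps its last pose, push and grip.
It also fails if it takes over 43 s, if anything falls off the work surface, if the arm or the gripper's body presses on something with over 40 N, if the wrist force passes 120 N, or if a joint passes its speed limit or range.

ROBOT

A 7-joint arm with a two-finger parallel gripper is mounted at the origin on a cart in front of the work surface, level with it; the furniture and walls round the work are solid. World frame = base frame: x ahead of the robot, y to its left, z up, the work surface at z = 0. Lengths are in m, angles in rad, forces in N, time in s.
With the tool pointing down it reaches from about 0.425 to 0.825 m from the base axis. Payload 3.6 kg.
Tool frame: the origin (TCP) lies at the very end of the fingers, on their centre line; the grasp point (between the pads) lies env.tcp_to_grasp behind it (env.tcp_to_grasp is the distance from the TCP to the grasp point, in m); z points along the fingers, y is the line along which they close (so a half turn about z gives the same grasp; the last joint's range is limited). The gripper opens to 85 mm and grips with 20 to 120 N. Pads are 22 mm wide; open, the fingers measure 114 mm over their backs; the gripper's body (76 mm by 85 mm) begins 54 mm behind the grasp point. The pads swing forward as they close: fully open they stand 13 mm farther back than shut.
Start: joints at [-1.268, 0.615, -0.013, 1.423, 0.008, 1.103, -0.04], TCP at [0.21, 0.615, 0.231] pointing down, gripper open.
Joint ranges: [-3.12, 3.12], [-0.3, 2.06], [-1.34, 1.32], [0.26, 2.42], [-1.36, 4.5], [0.01, 1.98], [-2.84, 2.84]. Speed limits (rad/s): [2.79, 2.79, 3.14, 3.14, 3.14, 3.14, 3.14].

INTERFACE

Orientations are given as a rotation vector (axis times angle).
In Python, from bench import env, read_camera, calibration, workorder, nets gives the robot as it stands.
- The arm moves only by the tool arm_command, never from a script. Its argument "motion" is a list of rows, each a list of 3 entries, a list of its own where there are three numbers: the shift along the tool's x, y, z scaled (see below), then the turn, a rotation vector about the tool's x, y, z scaled (see below), then the opening, from -1 (shut) to 1 (fully open). In form: [[[x, y, z], [wx, wy, wz], claw], ...]. A call has 1 to 5 rows; each row shifts and turns the commanded pose from where the row before left it, along the tool's axes as they then stand; what a row does not reach is not made up. The controller multiplies each number of a shift by 30 mm and each number of a turn by 4 degrees. A row lasts 1/8 s, in which the tool goes at most 62.5 mm and 10.7 degrees, less where a joint would pass 70% of its speed; a pose out of reach is approached as far as the arm can. A call with a number of a shift or a turn outside -1 to 1 is refused whole. A call with a gripper value outside its range is refused whole. The fingers move at their own pace and stop on an object; "squeeze" is the grip in N (left out, the last holds). Time passes only in rows, so rows that do not move let the fingers close. It gives the time, the measured TCP pose, the force, the opening and the grip force at its end, in the units of the state.
- env.read_state(): the state, without advancing time (a new reading comes with each control period).
- read_camera(name): name is "scene" or "side" or "wrist"; returns (picture, depth): 384x512x3 uint8, red, green, blue; 384x512 float32, m along the optical axis (not along the pixel's ray), 0 where there is no reading.
- calibration(name): a dict with "fov_y" (degrees; the focal length in pixels is half the picture's height over the tangent of half this angle, whatever the lens; pixels are square), "cx", "cy" (the principal point, pixels), "rvec" (rotation vector, rad) and "tvec" (3), from world to camera coordinates, as OpenCV has them. Camera axes: x right, y down, z forward; pixel columns grow to the right and rows downward; lengths in m; the calibration is good to about 2 mm. A picture is of the moment at which its call begins: read the wrist's pose just before it. calibration takes no time and is no camera call; for the wrist camera it gives the pose at the moment of the call.
- workorder.hand_in(): hands the job in; it is judged then, once.
Trained networks look in the newest picture that a camera, given by its name, has taken for a name from the list of things; names that differ only in an ending like _2 or _b are one class to them, and where a whole thing is asked for, a point or a joint stands for the part that bears it (a point fixed in the world has none). Each returns a list of dicts, best first, with "confidence" (0 to 1); they miss things now and then, are a little off and sometimes report something else, mostly with a low value. They report only what shows in the picture. A call takes as long as a camera call.
- nets.find_in(camera, label): "point" ([x, y, z] in m, in world coordinates, good to about 4 mm: the middle of the surface that is visible of it).
- nets.landmark_of(camera, label): "point" ([x, y, z] in m, in world coordinates, good to about 4 mm: a listed point, or the origin of a listed thing).
The state is a dict: "t": time; "joints": joint angles; "joint_vel": joint speeds; "effort": joint torques, N m; "eef_pos": TCP position; "tcp_rot": TCP orientation; "ft_force": force on the tool from outside, world axes, zero at the start; "wrist_torque": the same for the moment, N m; "gripper_width": finger opening in m; "grasp_force": force on a finger pad.
Only numpy, scipy, OpenCV 4.12 (cv2) and the standard library are available. Lean on these libraries where they do the work, as an engineer would, in place of code of your own. Each camera call takes 0.05 s, during which the arm holds its last target. There are 200 camera calls.

## Working session

There is one attempt and no reset: what is moved stays moved. The work goes in short steps, Python scripts to look and compute and a tool call to move; the robot and the scene stay as the last step left them, time stands still between calls to the robot, and variables do not carry over. Pictures are saved under pics/ and viewed, at most 10 in all, crops included, and the job is handed in when it is done.

Besides the shell and the picture viewer there is one more tool, called after "Emit:" as name(argument=value, ...), one argument or row to a line, values as JSON. arm_command: Moves the arm, as the interface text tells. Its arguments: {"type":"object","properties":{"motion":{"type":"array","items":{"type":"array"}},"squeeze":{"type":"number"}},"required":["motion"]}

```bash
mkdir -p pics; ls; python3 - <<'E'
from bench import env, read_camera, calibration, workorder, nets
import cv2
s=env.read_state();print(s['t'],s['eef_pos'],s['tcp_rot'],s['gripper_width'],env.tcp_to_grasp)
ims=[]
for c in ['scene','side']:
    p,d=read_camera(c);ims.append(p)
    for l in ['stand','grip_middle','lever_blade','piston_cap','stubby_driver','spanner']:
        r=nets.landmark_of(c,l);print(c,l,[( [round(v,3) for v in q['point']],round(q['confidence'],2)) for q in r[:2]])
cv2.imwrite('pics/a.png',cv2.cvtColor(cv2.resize(cv2.vconcat(ims),(450,600)) if 0 else ims[0],cv2.COLOR_RGB2BGR))
cv2.imwrite('pics/b.png',cv2.cvtColor(ims[1],cv2.COLOR_RGB2BGR))
E
```

```text
pics
0.0 [0.20962261 0.6144797  0.23016414] [-0.51398815 -3.09884342  0.00386918] 0.08544877468987247 0.0187
scene stand [([0.632, 0.131, -0.004], 0.9)]
scene grip_middle [([0.729, -0.048, 0.103], 0.72)]
scene lever_blade [([0.654, -0.099, 0.102], 0.96)]
scene piston_cap [([0.502, 0.082, 0.003], 0.73), ([0.54, -0.021, 0.0], 0.24)]
scene stubby_driver [([0.54, -0.023, -0.001], 0.83)]
scene spanner [([0.719, -0.067, -0.003], 0.78)]
side stand [([0.629, 0.132, -0.001], 0.74)]
side grip_middle []
side lever_blade []
side piston_cap [([0.506, 0.082, -0.003], 0.42)]
side stubby_driver [([0.539, -0.018, -0.004], 0.49)]
side spanner [([0.717, -0.07, 0.005], 0.7)]
```

View pics/a.png

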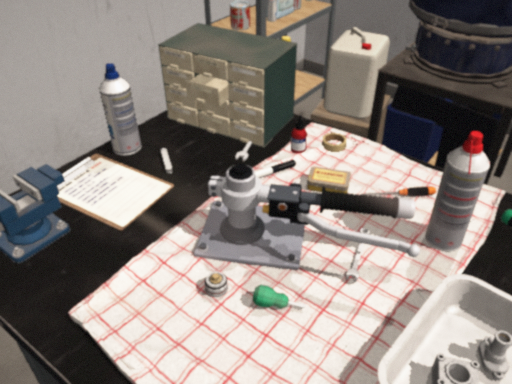

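View pics/b.png

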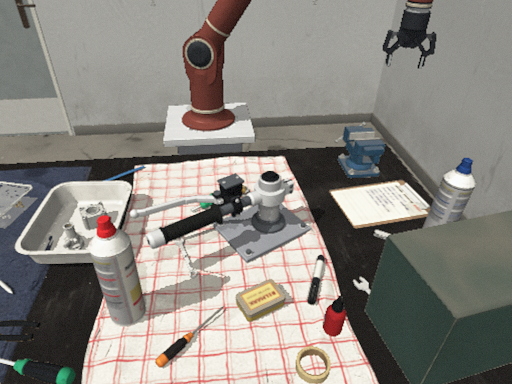

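The stand is near the middle of the scene picture (about 240,200). The lever runs from about (300,215) to the ball end at (412,250), the cap is at (215,285), the driver at (270,297), and the spanner is under the lever at (352,270). All the network points agree with this. Next I'll fit the blade's outer face from depth.

```bash
cat > h.py <<'E'
from bench import env, read_camera, calibration, workorder, nets
import cv2, numpy as np
from scipy.spatial.transform import Rotation as R
def cloud(c):
    p,d=read_camera(c);k=calibration(c);h,w=d.shape
    f=h/2/np.tan(np.radians(k['fov_y'])/2)
    v,u=np.mgrid[:h,:w]
    P=np.stack([(u-k['cx'])/f*d,(v-k['cy'])/f*d,d],-1)
    M=cv2.Rodrigues(np.array(k['rvec'],float))[0]
    W=(P-np.array(k['tvec']).ravel())@M
    W[d==0]=np.nan
    return p,W
psi=np.arctan2(.729-.631,.048+.1315)
S0=np.array([.631,.1315]); ex=np.array([np.cos(psi),np.sin(psi)]); ey=np.array([-ex[1],ex[0]])
def loc(W): # stand frame xy
    q=W[...,:2]-S0; return np.stack([q@ex,q@ey],-1)
def plan(goal,azy): # tool-frame moves from now to goal with tool y at azimuth azy, pointing down
    s=env.read_state(); T=R.from_rotvec(s['tcp_rot'])
    y=np.array([np.cos(azy),np.sin(azy),0]); z=np.array([0,0,-1.]); G=R.from_matrix(np.stack([np.cross(y,z),y,z],1))
    print('t',s['t'],'pos',s['eef_pos'].round(4) if hasattr(s['eef_pos'],'round') else s['eef_pos'],'F',np.round(s['ft_force'],2))
    print('shift units (now frame)',(T.inv().apply(np.array(goal)-s['eef_pos'])/.03).round(2),'turn units',(np.degrees((T.inv()*G).as_rotvec())/4).round(2))
    print('shift in goal frame',(G.inv().apply(np.array(goal)-s['eef_pos'])/.03).round(2))
E
python3 - <<'E'
from h import *
for c in ['scene','side']:
    p,W=cloud(c); L=loc(W); z=W[...,2]
    m=(abs(z-.105)<.012)&(L[...,0]<-.025)&(L[...,0]>-.16)&(L[...,1]<-.1)&(L[...,1]>-.34)
    q=L[m]; print(c,psi,m.sum())
    for a in np.arange(-.34,-.1,.015):
        k=q[(q[:,1]>=a)&(q[:,1]<a+.015)]
        if len(k): print(round(a+.0075,3),len(k),np.percentile(k[:,0],[3,20,50,97]).round(4))
E
```

```text
scene 0.49973696556275893 1348
-0.288 112 [-0.1119 -0.11   -0.1074 -0.0981]
-0.272 114 [-0.1083 -0.1024 -0.1003 -0.0935]
-0.257 103 [-0.0992 -0.0981 -0.0969 -0.0903]
-0.242 105 [-0.0973 -0.0961 -0.0948 -0.0883]
-0.227 100 [-0.0952 -0.0941 -0.0928 -0.0862]
-0.212 102 [-0.0936 -0.0919 -0.0907 -0.0836]
-0.197 98 [-0.0915 -0.0898 -0.0887 -0.0817]
-0.182 98 [-0.0888 -0.0878 -0.0865 -0.0801]
-0.167 101 [-0.0871 -0.0854 -0.0829 -0.0744]
-0.152 104 [-0.0816 -0.0794 -0.0768 -0.0658]
-0.137 111 [-0.0754 -0.0723 -0.0677 -0.0254]
-0.122 103 [-0.0655 -0.0611 -0.057  -0.0498]
-0.107 97 [-0.0562 -0.0542 -0.053  -0.0345]
side 0.49973696556275893 721
-0.302 3 [-0.1017 -0.0997 -0.0962 -0.0951]
-0.288 61 [-0.1035 -0.0983 -0.0942 -0.0898]
-0.272 56 [-0.0964 -0.0935 -0.0908 -0.0864]
-0.257 54 [-0.0933 -0.0892 -0.0873 -0.0842]
-0.242 53 [-0.0912 -0.0872 -0.0854 -0.0819]
-0.227 54 [-0.0886 -0.0853 -0.0826 -0.0804]
-0.212 50 [-0.0872 -0.0834 -0.081  -0.078 ]
-0.197 51 [-0.0837 -0.0808 -0.0785 -0.0762]
-0.182 48 [-0.0823 -0.0788 -0.0763 -0.0727]
-0.167 52 [-0.0792 -0.0747 -0.0719 -0.0677]
-0.152 57 [-0.0754 -0.0697 -0.0658 -0.0594]
-0.137 66 [-0.0673 -0.0603 -0.0562 -0.0479]
-0.122 75 [-0.0571 -0.049  -0.0426 -0.0283]
-0.107 41 [-0.0391 -0.033  -0.0296 -0.0264]
```

```bash
python3 - <<'E'
from h import *
plan([.609,-.114,.23],.5)
E
```

```text
t 0.8 pos [0.2099 0.6152 0.2313] F [ 0.37 -0.34 -0.17]
shift units (now frame) [-20.44 -18.71   0.04] turn units [-0.    0.   10.63]
shift in goal frame [-2.771e+01  2.000e-02  4.000e-02]
```

Emit:
arm_command(
  motion=[
    [[-1, -0.92, 0], [0, 0, 0], -1],
    [[-1, -0.92, 0], [0, 0, 0], -1],
    [[-1, -0.92, 0], [0, 0, 0], -1],
    [[-1, -0.92, 0], [0, 0, 0], -1],
    [[-1, -0.92, 0], [0, 0, 0], -1],
  ],
  squeeze=60,
)

```text
t: 1.42
eef_pos: [0.308, 0.435, 0.2315]
tcp_rot: [0.514, 3.099, 0.001]
ft_force: [1.3, 0.3, 0.7]
gripper_width: -0.0002
grasp_force: 0.0
```

Emit:
arm_command(
  motion=[
    [[-1, -0.92, 0], [0, 0, 0], -1],
    [[-1, -0.92, 0], [0, 0, 0], -1],
    [[-1, -0.92, 0], [0, 0, 0], -1],
    [[-1, -0.92, 0], [0, 0, 0], -1],
    [[-1, -0.92, 0], [0, 0, 0], -1],
  ],
)

```text
t: 2.05
eef_pos: [0.4054, 0.256, 0.2316]
tcp_rot: [0.514, 3.099, 0.001]
ft_force: [0.9, 0.3, 0.2]
gripper_width: -0.0001
grasp_force: 0.0
```

Emit:
arm_command(
  motion=[
    [[-1, -0.92, 0], [0, 0, 0], -1],
    [[-1, -0.92, 0], [0, 0, 0], -1],
    [[-1, -0.92, 0], [0, 0, 0], -1],
    [[-1, -0.92, 0], [0, 0, 0], -1],
    [[-1, -0.92, 0], [0, 0, 0], -1],
  ],
)

```text
t: 2.68
eef_pos: [0.5028, 0.0769, 0.2316]
tcp_rot: [0.514, 3.099, 0.001]
ft_force: [1.0, 0.5, -0.3]
gripper_width: -0.0
grasp_force: 0.0
```

Emit:
arm_command(
  motion=[
    [[-1, -0.92, 0], [0, 0, 0], -1],
    [[-1, -0.92, 0], [0, 0, 0], -1],
    [[-1, -0.92, 0], [0, 0, 0], -1],
    [[-1, -0.92, 0], [0, 0, 0], -1],
    [[-1, -0.92, 0], [0, 0, 0], -1],
  ],
)

```text
t: 3.3
eef_pos: [0.6002, -0.1021, 0.2315]
tcp_rot: [0.514, 3.099, 0.0]
ft_force: [0.1, -0.3, 0.6]
gripper_width: 0.0001
grasp_force: 0.0
```

Emit:
arm_command(
  motion=[
    [[0, 0, 0], [0, 0, 1], -1],
    [[0, 0, 0], [0, 0, 1], -1],
    [[0, 0, 0], [0, 0, 1], -1],
    [[0, 0, 0], [0, 0, 1], -1],
    [[0, 0, 0], [0, 0, 1], -1],
  ],
)

```text
t: 3.92
eef_pos: [0.5996, -0.1009, 0.2314]
tcp_rot: [1.048, 2.962, 0.0]
ft_force: [-0.2, -0.3, 0.6]
gripper_width: 0.0002
grasp_force: 0.0
```

Emit:
arm_command(
  motion=[
    [[0, 0, 0], [0, 0, 1], -1],
    [[0, 0, 0], [0, 0, 1], -1],
    [[0, 0, 0], [0, 0, 1], -1],
    [[0, 0, 0], [0, 0, 1], -1],
    [[0, 0, 0], [0, 0, 1], -1],
  ],
)

```text
t: 4.55
eef_pos: [0.5996, -0.1009, 0.2314]
tcp_rot: [1.546, 2.735, 0.0]
ft_force: [0.0, 0.4, -0.0]
gripper_width: -0.0
grasp_force: 0.0
```

```bash
python3 - <<'E'
from h import *
plan([.609,-.114,.085],.5)
E
```

```text
t 4.55 pos [ 0.5996 -0.1009  0.2314] F [ 0.    0.42 -0.04]
shift units (now frame) [-0.54  0.04  4.88] turn units [0.  0.  0.6]
shift in goal frame [-0.54  0.07  4.88]
```

Emit:
arm_command(
  motion=[
    [[-0.5, 0, 1], [0, 0, 0.6], -1],
    [[0, 0, 1], [0, 0, 0], -1],
    [[0, 0, 1], [0, 0, 0], -1],
    [[0, 0, 1], [0, 0, 0], -1],
    [[0, 0, 0.88], [0, 0, 0], -1],
  ],
)

```text
t: 5.18
eef_pos: [0.6073, -0.1136, 0.0839]
tcp_rot: [-1.599, -2.704, -0.0]
ft_force: [0.1, 0.3, -0.0]
gripper_width: 0.0005
grasp_force: 0.0
```

```bash
python3 - <<'E'
from h import *
plan([.609,-.114,.085],.5)
p,_=read_camera('scene')
cv2.imwrite('pics/c.png',cv2.cvtColor(cv2.resize(p[120:330,180:460],(800,600),interpolation=cv2.INTER_CUBIC),cv2.COLOR_RGB2BGR))
E
```

```text
t 5.175 pos [ 0.6073 -0.1136  0.0839] F [ 0.14  0.27 -0.02]
shift units (now frame) [-0.04  0.04 -0.04] turn units [-0.   -0.    0.03]
shift in goal frame [-0.04  0.04 -0.04]
```

View pics/c.png

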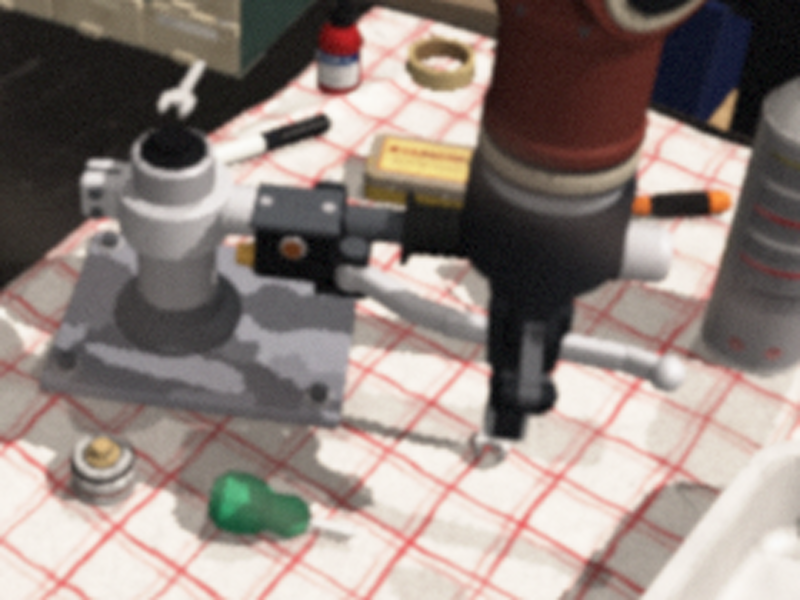

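The fingers hang shut in front of the blade, at about (510,400) in the crop, with nothing touching. Now the approach to contact.

Emit:
arm_command(
  motion=[
    [[-0.06, 0.4, 0], [0, 0, 0], -1],
    [[-0.06, 0.4, 0], [0, 0, 0], -1],
    [[-0.02, 0.15, 0], [0, 0, 0], -1],
  ],
)

```text
t: 5.6
eef_pos: [0.6366, -0.1029, 0.0863]
tcp_rot: [1.596, 2.702, 0.003]
ft_force: [-0.2, 0.1, 0.1]
gripper_width: -0.0
grasp_force: 0.0
```

Emit:
arm_command(
  motion=[
    [[-0.02, 0.1, 0], [0, 0, 0], -1],
    [[-0.02, 0.1, 0], [0, 0, 0], -1],
  ],
)

```text
t: 5.85
eef_pos: [0.6395, -0.1024, 0.0852]
tcp_rot: [-1.6, -2.702, 0.002]
ft_force: [-2.2, -1.8, 1.2]
gripper_width: 0.0002
grasp_force: 1.0
```

Emit:
arm_command(
  motion=[
    [[-0.02, 0.1, 0], [0, 0, 0], -1],
    [[-0.02, 0.1, 0], [0, 0, 0], -1],
  ],
)

```text
t: 6.1
eef_pos: [0.6456, -0.1016, 0.0851]
tcp_rot: [1.602, 2.702, -0.003]
ft_force: [-1.6, -2.7, 0.5]
gripper_width: -0.0
grasp_force: 1.4
```

Emit:
arm_command(
  motion=[
    [[-0.04, 0.12, 0], [0, 0, 0], -1],
    [[-0.04, 0.12, 0], [0, 0, 0], -1],
    [[-0.03, 0.12, 0], [0, 0, 0], -1],
    [[-0.03, 0.12, 0], [0, 0, 0], -1],
  ],
)

```text
t: 6.6
eef_pos: [0.6606, -0.0981, 0.0848]
tcp_rot: [1.601, 2.703, -0.003]
ft_force: [-2.4, -4.3, 1.7]
gripper_width: 0.0
grasp_force: 2.2
```

Emit:
arm_command(
  motion=[
    [[-0.02, 0.1, 0], [0, 0, 0], -1],
    [[-0.01, 0.05, 0], [0, 0, 0], -1],
  ],
)

```text
t: 6.85
eef_pos: [0.665, -0.0968, 0.0848]
tcp_rot: [1.601, 2.702, -0.003]
ft_force: [-1.3, -4.8, 1.5]
gripper_width: -0.0001
grasp_force: 2.3
```

Emit:
arm_command(
  motion=[
    [[-0.01, 0.05, 0], [0, 0, 0], -1],
  ],
)

```text
t: 6.98
eef_pos: [0.6664, -0.0964, 0.0848]
tcp_rot: [1.601, 2.702, -0.003]
ft_force: [-2.0, -4.7, 1.1]
gripper_width: 0.0001
grasp_force: 2.3
```

Emit:
arm_command(
  motion=[
    [[0, 0.05, 0], [0, 0, 0], -1],
  ],
)

```text
t: 7.1
eef_pos: [0.6672, -0.0961, 0.0848]
tcp_rot: [1.601, 2.703, -0.004]
ft_force: [-4.0, -5.8, 1.5]
gripper_width: 0.0001
grasp_force: 3.3
```

Emit:
arm_command(
  motion=[
    [[0, 0.05, 0], [0, 0, 0], -1],
  ],
)

```text
t: 7.22
eef_pos: [0.6674, -0.0961, 0.0848]
tcp_rot: [-1.601, -2.701, 0.007]
ft_force: [-6.0, -6.1, 3.2]
gripper_width: 0.0002
grasp_force: 4.3
```

Emit:
arm_command(
  motion=[
    [[0, 0.04, 0], [0, 0, 0], -1],
  ],
)

```text
t: 7.35
eef_pos: [0.6675, -0.0961, 0.0848]
tcp_rot: [-1.601, -2.699, 0.009]
ft_force: [-7.9, -5.7, 4.4]
gripper_width: -0.0001
grasp_force: 5.0
```

Emit:
arm_command(
  motion=[
    [[0, 0.05, 0], [0, 0, 0], -1],
    [[0, 0, 0], [0, 0, 0], -1],
  ],
)

```text
t: 7.6
eef_pos: [0.6675, -0.096, 0.0848]
tcp_rot: [-1.6, -2.697, 0.012]
ft_force: [-8.3, -7.1, 6.1]
gripper_width: 0.0
grasp_force: 5.6
```

```bash
python3 - <<'E'
from h import *
p,W=cloud('scene'); print(env.read_state()['ft_force'])
L=loc(W); z=W[...,2]
m=(abs(z-.105)<.012)&(L[...,0]<-.025)&(L[...,0]>-.16)&(L[...,1]<-.1)&(L[...,1]>-.34)
q=L[m]
for a in np.arange(-.34,-.1,.015):
    k=q[(q[:,1]>=a)&(q[:,1]<a+.015)]
    if len(k): print(round(a+.0075,3),len(k),np.percentile(k[:,0],[3,20,50]).round(4))
cv2.imwrite('pics/d.png',cv2.cvtColor(cv2.resize(p[120:330,180:460],(800,600),interpolation=cv2.INTER_CUBIC),cv2.COLOR_RGB2BGR))
E
```

```text
[-9.39194064 -7.2417818   4.92492189]
-0.302 49 [-0.0605 -0.0586 -0.0569]
-0.288 106 [-0.0605 -0.0583 -0.0543]
-0.272 91 [-0.0565 -0.0551 -0.0535]
-0.257 93 [-0.0589 -0.0572 -0.0556]
-0.242 46 [-0.0598 -0.0585 -0.0572]
-0.227 37 [-0.0914 -0.0906 -0.0895]
-0.212 114 [-0.0919 -0.0907 -0.089 ]
-0.197 92 [-0.0673 -0.0657 -0.0645]
-0.182 99 [-0.0689 -0.0676 -0.0664]
-0.167 94 [-0.0685 -0.0673 -0.0658]
-0.152 100 [-0.0672 -0.0658 -0.0641]
-0.137 101 [-0.0625 -0.0612 -0.0592]
-0.122 96 [-0.0582 -0.0559 -0.0542]
-0.107 105 [-0.0559 -0.0544 -0.0528]
```

View pics/d.png

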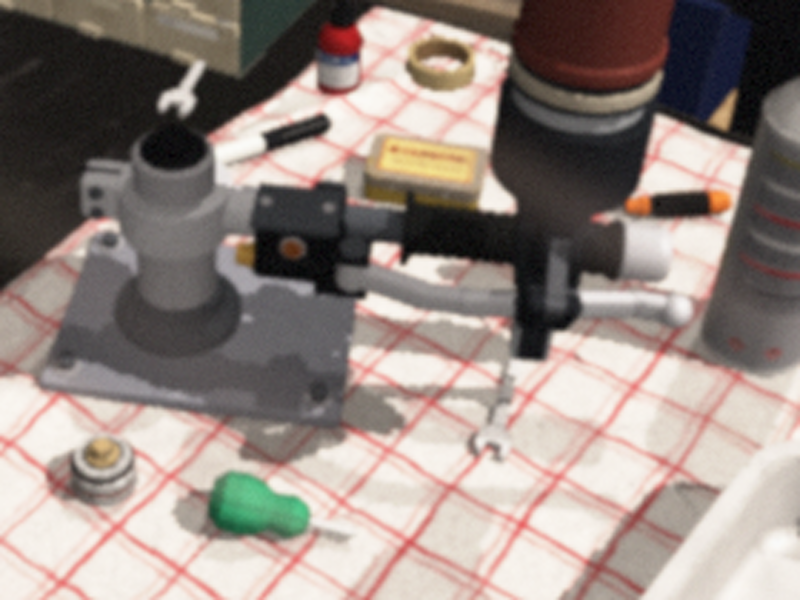

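The blade has turned about 0.275 rad, so the lever is on its stop, clear of the grip, with about 12 N on it. Backing off fully now.

Emit:
arm_command(
  motion=[
    [[0.08, -0.3, 0], [0, 0, 0], -1],
    [[0.09, -0.4, 0], [0, 0, 0], -1],
    [[0.08, -0.5, 0], [0, 0, 0], -1],
    [[0.08, -0.6, 0], [0, 0, 0], -1],
    [[0, -0.5, 0], [0, 0, 0], -1],
  ],
)

```text
t: 8.28
eef_pos: [0.6062, -0.1143, 0.0848]
tcp_rot: [-1.597, -2.705, -0.005]
ft_force: [0.7, 0.5, 0.8]
gripper_width: -0.0
grasp_force: 0.0
```

Emit:
arm_command(
  motion=[
    [[0, 0, 0], [0, 0, 0], -1],
    [[0, 0, 0], [0, 0, 0], -1],
    [[0, 0, 0], [0, 0, 0], -1],
    [[0, 0, 0], [0, 0, 0], -1],
    [[0, 0, 0], [0, 0, 0], -1],
  ],
)

```text
t: 8.9
eef_pos: [0.6063, -0.1167, 0.0848]
tcp_rot: [-1.6, -2.704, 0.0]
ft_force: [-0.4, -0.2, 0.3]
gripper_width: 0.0
grasp_force: 0.0
```

Emit:
arm_command(
  motion=[
    [[0, 0, 0], [0, 0, 0], -1],
    [[0, 0, 0], [0, 0, 0], -1],
    [[0, 0, 0], [0, 0, 0], -1],
    [[0, 0, 0], [0, 0, 0], -1],
    [[0, 0, 0], [0, 0, 0], -1],
  ],
)

```text
t: 9.52
eef_pos: [0.6061, -0.1168, 0.0849]
tcp_rot: [-1.6, -2.704, 0.0]
ft_force: [0.4, -0.5, -0.5]
gripper_width: -0.0003
grasp_force: 0.0
```

```bash
python3 - <<'E'
from h import *
p,W=cloud('scene'); plan([.609,-.114,.084],.5)
L=loc(W); z=W[...,2]
m=(abs(z-.105)<.012)&(L[...,0]<-.025)&(L[...,0]>-.16)&(L[...,1]<-.1)&(L[...,1]>-.34)
q=L[m]
for a in np.arange(-.34,-.1,.015):
    k=q[(q[:,1]>=a)&(q[:,1]<a+.015)]
    if len(k): print(round(a+.0075,3),len(k),np.percentile(k[:,0],[3,20,50]).round(4))
E
```

```text
t 9.575 pos [ 0.6062 -0.1168  0.0849] F [ 0.67  0.09 -0.72]
shift units (now frame) [0.04 0.13 0.03] turn units [-0.    0.    0.03]
shift in goal frame [0.04 0.13 0.03]
-0.288 109 [-0.1113 -0.11   -0.1074]
-0.272 115 [-0.1077 -0.1028 -0.1003]
-0.257 102 [-0.0992 -0.098  -0.0968]
-0.242 101 [-0.0976 -0.0964 -0.0948]
-0.227 4 [-0.0962 -0.0958 -0.0941]
-0.212 60 [-0.156  -0.1549 -0.1542]
-0.197 93 [-0.1554 -0.1544 -0.1498]
-0.182 99 [-0.0893 -0.0875 -0.0864]
-0.167 101 [-0.0874 -0.0854 -0.0828]
-0.152 105 [-0.0813 -0.0794 -0.0769]
-0.137 110 [-0.0761 -0.072  -0.0678]
-0.122 104 [-0.0656 -0.0616 -0.0566]
-0.107 101 [-0.0561 -0.0541 -0.0526]
```

The lever is back at its rest line and the fingers are clear. Now the second press.

Emit:
arm_command(
  motion=[
    [[-0.03, 0.4, 0], [0, 0, 0], -1],
    [[-0.03, 0.4, 0], [0, 0, 0], -1],
    [[-0.02, 0.25, 0], [0, 0, 0], -1],
    [[-0.02, 0.12, 0], [0, 0, 0], -1],
    [[-0.03, 0.12, 0], [0, 0, 0], -1],
  ],
)

```text
t: 10.2
eef_pos: [0.641, -0.1017, 0.0846]
tcp_rot: [-1.599, -2.701, 0.002]
ft_force: [-2.0, -0.3, 0.6]
gripper_width: 0.0
grasp_force: 0.9
```

Emit:
arm_command(
  motion=[
    [[-0.04, 0.12, 0], [0, 0, 0], -1],
    [[-0.04, 0.12, 0], [0, 0, 0], -1],
    [[-0.03, 0.12, 0], [0, 0, 0], -1],
    [[-0.03, 0.12, 0], [0, 0, 0], -1],
  ],
)

```text
t: 10.7
eef_pos: [0.6563, -0.0992, 0.0847]
tcp_rot: [-1.601, -2.703, 0.002]
ft_force: [-3.0, -2.9, 0.2]
gripper_width: 0.0003
grasp_force: 1.6
```

Emit:
arm_command(
  motion=[
    [[-0.02, 0.1, 0], [0, 0, 0], -1],
    [[-0.01, 0.08, 0], [0, 0, 0], -1],
  ],
)

```text
t: 10.95
eef_pos: [0.6617, -0.0979, 0.0847]
tcp_rot: [1.601, 2.702, -0.003]
ft_force: [-2.7, -2.7, -1.8]
gripper_width: -0.0001
grasp_force: 2.0
```

Emit:
arm_command(
  motion=[
    [[-0.01, 0.08, 0], [0, 0, 0], -1],
    [[-0.01, 0.06, 0], [0, 0, 0], -1],
    [[0, 0.05, 0], [0, 0, 0], -1],
  ],
)

```text
t: 11.32
eef_pos: [0.6671, -0.096, 0.085]
tcp_rot: [1.601, 2.702, -0.003]
ft_force: [-3.7, -5.7, -1.1]
gripper_width: -0.0002
grasp_force: 3.1
```

Emit:
arm_command(
  motion=[
    [[0, 0.05, 0], [0, 0, 0], -1],
    [[0, 0.05, 0], [0, 0, 0], -1],
  ],
)

```text
t: 11.58
eef_pos: [0.6674, -0.0959, 0.0849]
tcp_rot: [-1.601, -2.7, 0.009]
ft_force: [-7.1, -6.3, 2.2]
gripper_width: 0.0001
grasp_force: 5.0
```

Emit:
arm_command(
  motion=[
    [[0, 0.04, 0], [0, 0, 0], -1],
    [[0, 0, 0], [0, 0, 0], -1],
  ],
)

```text
t: 11.82
eef_pos: [0.6674, -0.0959, 0.0849]
tcp_rot: [-1.601, -2.698, 0.011]
ft_force: [-8.2, -6.4, 2.5]
gripper_width: -0.0
grasp_force: 5.2
```

Emit:
arm_command(
  motion=[
    [[0, 0.06, 0], [0, 0, 0], -1],
    [[0, 0, 0], [0, 0, 0], -1],
    [[0, 0, 0], [0, 0, 0], -1],
    [[0, 0, 0], [0, 0, 0], -1],
    [[0, 0, 0], [0, 0, 0], -1],
  ],
)

```text
t: 12.45
eef_pos: [0.6675, -0.0958, 0.0848]
tcp_rot: [-1.601, -2.696, 0.014]
ft_force: [-9.6, -7.5, 3.1]
gripper_width: -0.0001
grasp_force: 6.4
```

Emit:
arm_command(
  motion=[
    [[0, 0, 0], [0, 0, 0], -1],
    [[0, 0, 0], [0, 0, 0], -1],
    [[0, 0, 0], [0, 0, 0], -1],
    [[0, 0, 0], [0, 0, 0], -1],
  ],
)

```text
t: 12.95
eef_pos: [0.6675, -0.0958, 0.0848]
tcp_rot: [-1.601, -2.696, 0.014]
ft_force: [-10.8, -6.8, 3.2]
gripper_width: -0.0001
grasp_force: 6.4
```

```bash
python3 - <<'E'
from h import *
p,W=cloud('scene'); L=loc(W); z=W[...,2]
m=(abs(z-.105)<.012)&(L[...,0]<-.025)&(L[...,0]>-.08)
f=lambda a,b:np.median(L[m&(L[...,1]>a)&(L[...,1]<b)],axis=0)
u,v=f(-.265,-.25),f(-.19,-.175); a=np.arctan((u-v)[0]/(u-v)[1]); print(u,v,a)
F=env.read_state()['ft_force'];print(F)
if np.hypot(F[0],F[1])>8 and a<-.1: print(workorder.hand_in())
E
```

```text
[-0.05573509 -0.25755742] [-0.06609265 -0.18222083] -0.1366272308000397
[-10.85566119  -6.64238042   3.33005471]
the job is handed in; nothing more can be done
None
```

I pressed the lever firm, released it until it sprang fully out, then pressed it again; it is now held on its stop at about 13 N, short of the grip, and the job was handed in at about 13 s.

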